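# Doming block from the spring-flap toolbox to the work board

### The arm

A 7-joint arm with a two-finger parallel gripper is mounted at the origin on the work surface. World frame = base frame: x ahead of the robot, y to its left, z up, the work surface at z = 0. Lengths are in m, angles in rad, forces in N, time in s.
With the tool pointing down it reaches from about 0.35 to 0.9 m from the base axis. Payload 8.1 kg.
Tool frame: the origin (TCP) lies between the finger pads; the fingertips stand ahead of it and the grasp point (between the pads) is the TCP (arm.nose_length is the z of the fingertips in the tool frame, in m); z points along the fingers, y is the line along which they close (so a half turn about z gives the same grasp; the last joint's range is limited). The gripper opens to 92 mm and grips with 3 to 60 N. Pads are 19 mm wide; open, the fingers measure 130 mm over their backs; the gripper's body (75 mm by 190 mm) begins 47 mm behind the grasp point.
Start: joints at [1.041, 0.434, 0.025, 1.573, -0.012, 1.134, -0.075], TCP at [0.259, -0.569, 0.246] pointing down, gripper open.
Joint ranges: [-2.62, 2.62], [-0.44, 2.09], [-1.27, 1.32], [0.08, 2.57], [-1.32, 4.46], [0.12, 2], [-2.74, 2.74]. Speed limits (rad/s): [2.22, 2.22, 3.01, 3.01, 3.14, 3.14, 3.14].

### API

Orientations are given as a rotation vector (axis times angle).
In Python, from cell import sensors, optics, arm gives the robot as it stands.
- The arm moves only by the tool arm_command, never from a script. Its argument "deltas" is one flat list of numbers, 7 for each row, row after row: the turn, a rotation vector about the world's x, y, z as a fraction of full scale, then the shift along the world's x, y, z as a fraction of full scale, then the finger opening in mm, from 0 to 91.8. In form: [wx, wy, wz, dx, dy, dz, fingers, wx, wy, wz, dx, dy, dz, fingers, ...]. A call has 1 to 20 rows; each row is the pose to reach, as a shift and turn from the pose commanded when the call began; what a row does not reach only later rows make up. Full scale, the value 1, is 1 m for a shift and 90 degrees for a turn. A row lasts 1/10 s, in which the tool goes at most 50 mm and 8.59 degrees, less where a joint would pass 70% of its speed; a pose out of reach is approached as far as the arm can. A call with a number of a shift or a turn outside -1 to 1 is refused whole. A call with a gripper value outside its range is refused whole. The fingers move at their own pace and stop on an object; "force" is the grip in N (left out, the last holds). Time passes only in rows, so rows that repeat a pose let the fingers close. It gives the time, the measured TCP pose, the force, the opening and the grip force at its end, in the units of the state.
- sensors.observe(): the state, without advancing time (a new reading comes with each control period).
- optics.get_image(name): name is "side" or "top"; returns the picture (400x640x3 uint8, blue, green, red); there is no depth.
- optics.calibration(name): a dict with "camera_matrix" (3x3 intrinsics, pixels), "rvec" (rotation vector, rad) and "tvec" (3), from world to camera coordinates, as OpenCV has them. Camera axes: x right, y down, z forward; pixel columns grow to the right and rows downward; lengths in m; the calibration is good to about 2 mm. A picture is of the moment at which its call begins. calibration takes no time and is no camera call.
- arm.sign_off(): hands the job in; it is judged then, once.
The state is a dict: "clock": time; "joints": joint angles; "dq": joint speeds; "joint_efforts": joint torques, N m; "position": TCP position; "ee_rot": TCP orientation; "force": force on the tool from outside, world axes, zero at the start; "ft_torque": the same for the moment, N m; "width": opening from 0.0 (shut) to 1.0 (fully open); "gripper_force": force on a finger pad.
Only numpy, scipy, OpenCV 4.12 (cv2) and the standard library are available. Lean on these libraries where they do the work, as an engineer would, in place of code of your own. Each camera call takes 0.05 s, during which the arm holds its last target. There are 200 camera calls.

### The job

Take the wooden doming block out of the slant-front toolbox, holding its spring-closing clear flap open with your hand and wrist while you reach in and grip the block. Put the block on the work board, turn it over its edge so that the face with the round hollow is up, and push it flush against the board's fence, then let go. The flap must be shut again at the end, and the jar, the hammer and the carton left alone.

Things in the scene. Friction and masses are not known exactly. Their poses are not given: they have to be found in the camera images.
- toolbox: Wooden box fixed to the table; a flap covers its slanting open top. Origin: centre of underside; x to its rear, z up; its front (-x) faces the middle of the table, to the robot's right. Outside 176 (x) by 246 (y) mm, walls 8, floor 6 mm thick. Front wall 65 mm high, rear wall 150, the sides' tops slope evenly between (28 degrees).
- flap (a joint): Angle of the clear, slippery acrylic flap (rad): 0 shut on the slope, grows as its front rises; stop at 1.45. Spring and weight always close it (about 2 N at its front when shut, 3 N wide open). 246 mm wide, 5 thick; 178 mm flat from the hinge, then 56 curving up by 60 degrees and a straight 22 mm tab. A vertical hand does not fit under it: lean the tool 30 to 40 degrees, fingers down and to the box's rear.
- flap_axis (a point): Middle of the flap's hinge line, at the top of the rear wall: 80 mm behind the toolbox's origin and 150 mm up; the hinge runs along the toolbox's y.
- flap_tip (a point): Middle of the tab's free edge, underside, rounded with an 8 mm aluminium bead. Shut, it is 62 mm before the front wall's outer face (150 mm before the origin of the toolbox) and 80 mm above the table, so fingertips can go in under it from the front and lift it; the flap then slides along a hand that reaches in and rests on its wrist.
- block: Doming block: plain wooden block standing in the toolbox. Origin: centre of its underside at the start; its z up, its x to the box's rear at the start. 50 (x) by 56 (y) by 80 (z) mm, about 0.2 kg. Its -x face (56 by 80, towards the box's front) has its only hollow, round, 38 mm across, 16 deep; with that face up, its x points down. Grip it across y, near the top.
- block_mid (a point): Centre of the doming block (40 mm along its z from its origin).
- board: Plywood work board fixed to the table, 240 (x) by 200 (y) by 18 mm thick. Origin: centre of underside; x to its fence, roughly to the robot's left, z up. Fence: dark wooden bar, 25 mm thick, 26 mm above the board, along the whole +x edge, near face 95 mm from the origin. The board grips: the standing block, pushed near its top, tips over its lower edge instead of sliding.
- fence (a point): Middle of the foot of the fence's near face, on the board's upper face (95 mm in x from the board's origin).
- jar: Closed glass jar with aluminium lid, 64 mm across, 85 mm high, a bystander. Origin: centre of its underside.
- hammer: Hammer with a wooden handle, 240 mm long, lying on the table behind the toolbox, a bystander. Origin: beneath its middle.
- carton: Flat cardboard carton, 50 by 140 by 35 mm, on the table beyond the toolbox, a bystander. Origin: centre of its underside.

How it is judged:
On the way:
1. the block is gripped inside the toolbox while the flap is held open above it (at least 0.6 rad) (value of joint flap above 0.6 rad and contact force between the fingers and block above 1 N and z of block_mid in the frame of toolbox below 0.12 m and x of block_mid in the frame of toolbox above -0.06 m), for 0.2 s.
At the end, for the whole second after the job is handed in: The block lies flat on the board with its hollow face up (within 5 degrees), wholly on the board, one side flush against the fence (gap under 5 mm, square within 6 degrees), at rest and released; the flap is shut (under 0.06 rad) (angle between block's own x axis and vertical above 3.05 rad and z of block_mid in the frame of board between 0.038 and 0.048 m and ((angle between the z axis of block and the x axis of board, either way round below 0.1 rad and x of block_mid in the frame of board between 0.05 and 0.059 m and y of block_mid in the frame of board between -0.073 and 0.073 m) or (angle between the y axis of block and the x axis of board, either way round below 0.1 rad and x of block_mid in the frame of board between 0.062 and 0.071 m and y of block_mid in the frame of board between -0.061 and 0.061 m)) and linear speed of block below 0.02 m/s and value of joint flap below 0.06 rad); the robot touches nothing.
It fails at once if the jar, the hammer or the carton is moved more than 20 mm (distance of any of jar, hammer, carton from where it was at the start of the episode above 0.02 m).
It also fails if it takes over 72 s, if anything falls off the work surface, if the arm or the gripper's body presses on something with over 40 N, if the wrist force passes 120 N, or if a joint passes its speed limit or range.

## Working session

There is one attempt and no reset: what is moved stays moved. The work goes in short steps, Python scripts to look and compute and a tool call to move; the robot and the scene stay as the last step left them, time stands still between calls to the robot, and variables do not carry over. Pictures are saved under pics/ and viewed, at most 13 in all, crops included, and the job is handed in when it is done.

Besides the shell and the picture viewer there is one more tool, called after "Request:" as name(argument=value, ...) on one line, values as JSON. arm_command: Moves the arm, as the interface text tells. Its arguments: {"type":"object","properties":{"deltas":{"type":"array","items":{"type":"number"}},"force":{"type":"number"}},"required":["deltas"]}

```bash
mkdir -p pics; ls; python3 - <<'E'
from cell import sensors,optics,arm
import cv2
for n in("top","side"):
    cv2.imwrite(f"pics/{n}0.png",optics.get_image(n)); print(n,optics.calibration(n))
print(sensors.observe(),arm.nose_length)
E
```

```text
pics
top {'camera_matrix': array([[489.59498714,   0.        , 320.54839748],
       [  0.        , 489.59498714, 203.70619536],
       [  0.        ,   0.        ,   1.        ]]), 'rvec': array([ 2.18026507, -2.13550759,  0.1172161 ]), 'tvec': array([0.09980973, 0.64312746, 1.42168981])}
side {'camera_matrix': array([[448.31797836,   0.        , 321.49666653],
       [  0.        , 448.31797836, 202.05305083],
       [  0.        ,   0.        ,   1.        ]]), 'rvec': array([ 0.14253212, -2.70539936,  1.42930362]), 'tvec': array([0.6623642 , 0.0571293 , 1.32216963])}
{'clock': 0.1, 'joints': array([ 1.04134789,  0.43517846,  0.02492084,  1.57399753, -0.01157537,
        1.13400209, -0.07513663]), 'dq': array([-0.0001023 ,  0.00069291, -0.00161396, -0.00304542,  0.00015126,
        0.00094117, -0.00049293]), 'joint_efforts': array([ 2.87544659e-03, -6.69124389e+01,  9.88154523e-01, -3.15151584e+01,
       -6.04663161e-02,  3.74224700e-02,  9.03991975e-06]), 'position': array([ 0.25854841, -0.5685407 ,  0.24501052]), 'ee_rot': array([-3.06898660e+00, -6.65049097e-01,  6.79199588e-04]), 'force': array([-0.40704039, -0.47241579, -0.44217305]), 'ft_torque': array([-0.01886733,  0.02209179,  0.02536986]), 'gripper_force': 0.0, 'width': 1.0000444075815784} 0.019
```

View pics/top0.png

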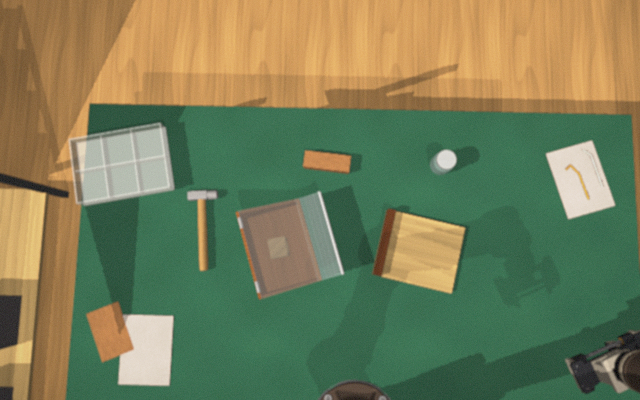

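View pics/side0.png

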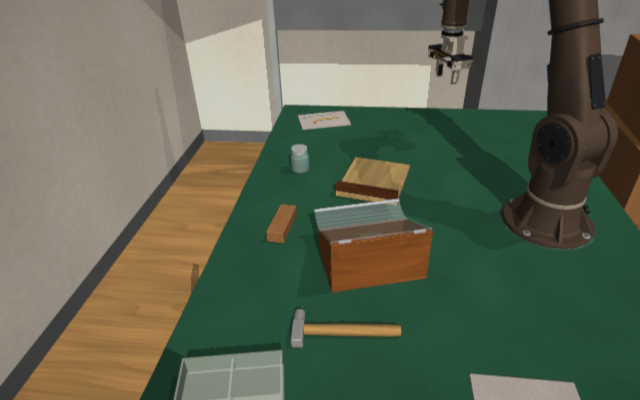

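The top view shows the toolbox at about (290,245) with its hinge on the left and tab edge (320,193)–(342,273) on the right. The block shows through the flap near (278,247), and the board is at about (420,250) with its fence on the left. The jar is at (445,160), the carton at (327,161) and the hammer at (203,230). I'll enlarge for precise pixels.

```bash
python3 - <<'E'
import cv2
a=cv2.imread("pics/top0.png")[180:310,225:480]
cv2.imwrite("pics/topc.png",cv2.resize(a,None,fx=3.1,fy=3.1,interpolation=cv2.INTER_CUBIC))
a=cv2.imread("pics/side0.png")[150:300,300:440]
cv2.imwrite("pics/sidec.png",cv2.resize(a,None,fx=4,fy=4,interpolation=cv2.INTER_CUBIC))
E
```

```text
(no output)
```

View pics/topc.png

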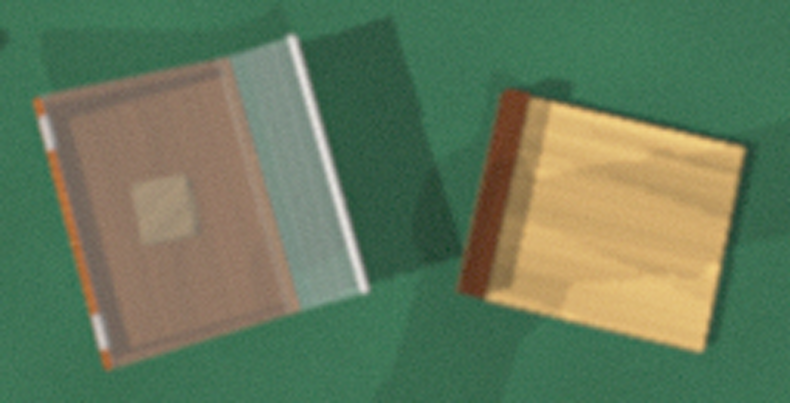

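View pics/sidec.png

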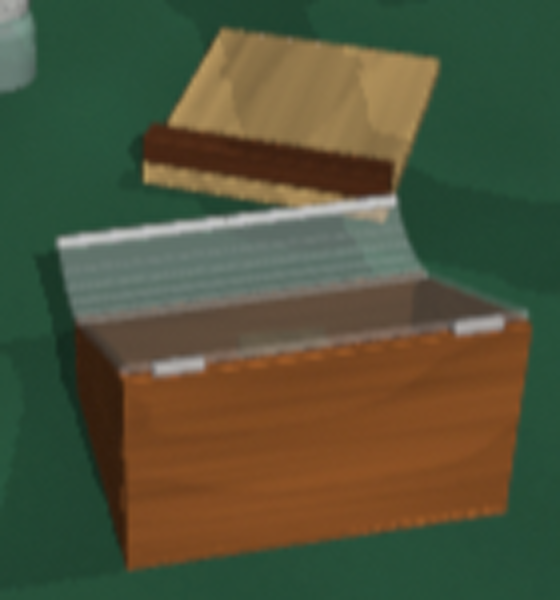

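```bash
cat > h.py <<'E'
import numpy as np,cv2
from scipy.optimize import least_squares
from scipy.spatial.transform import Rotation as R
from cell import optics
C={n:optics.calibration(n) for n in("top","side")}
def proj(n,P):
    c=C[n];return cv2.projectPoints(np.atleast_2d(np.float64(P)),c["rvec"],c["tvec"],c["camera_matrix"],None)[0][:,0]
def world(p,P):
    c,s=np.cos(p[2]),np.sin(p[2]);P=np.atleast_2d(np.float64(P))
    return np.c_[p[0]+c*P[:,0]-s*P[:,1],p[1]+s*P[:,0]+c*P[:,1],P[:,2]]
def fit(obs,p0):
    f=lambda p:np.concatenate([(proj(n,world(p,np.array(P)/1000))-px).ravel() for n,P,px in obs])
    s=least_squares(f,p0,loss="soft_l1");print(np.round(s.x,4),"res px",np.round(s.fun,1));return s.x
def ray(n,px,z):
    c=C[n];M=cv2.Rodrigues(c["rvec"])[0];d=M.T@np.linalg.solve(c["camera_matrix"],[*px,1]);o=-M.T@c["tvec"]
    return o+d*(z-o[2])/d[2]
E
python3 - <<'E'
from h import *
T=lambda L:[(225+a/3.1-.34,180+b/3.1-.34) for a,b in L]
S=lambda L:[(300+a/4-.37,150+b/4-.37) for a,b in L]
print("box");b=fit([("top",[(88,-123,150),(88,123,150),(-88,-123,65),(-88,123,65),(-150,-123,84),(-150,123,84)],T([(36,100),(107,369),(232,57),(299,310),(294,36),(367,292)])),
 ("side",[(88,123,0),(88,-123,0),(88,-123,150),(88,123,150)],S([(508,512),(130,570),(125,375),(528,320)]))],[.5,.1,1.5])
print("block");k=fit([("top",[(25,-28,86),(-25,-28,86),(-25,28,86),(25,28,86)],T([(133,183),(190,175),(198,234),(140,245)]))],[b[0],b[1],b[2]])
c,s=np.cos(b[2]),np.sin(b[2]);d=k[:2]-b[:2];print("in box",d@[c,s],d@[-s,c])
print("board");fit([("top",[(120,-100,44),(120,100,44),(-120,-100,18),(-120,100,18)],T([(505,90),(458,291),(745,148),(703,351)])),
 ("side",[(-120,-100,18),(-120,100,18)],S([(220,28),(438,63)]))],[.5,-.2,1.5])
print("jar",ray("top",(447,159),.085),"carton",ray("top",(327,159),.035),"hammer",ray("top",(203,230),.02),ray("top",(202,195),.03))
E
```

```text
box
[0.5097 0.2231 1.8699] res px [-0.1 -0.3  0.3  0.4 -0.1  0.   1.3  0.   0.2  0.1  0.4  0.1 -0.4  0.
 -0.6 -0.1 -0.2  1.8  1.3  1.5]
block
[0.5081 0.2315 1.7428] res px [ 0.4  0.  -0.7 -0.  -0.5  0.4  0.8 -0.5]
in box 0.008480876742620215 -0.0009239355883755632
board
[ 0.5093 -0.1821  1.3573] res px [ 0.1 -1.   0.4  0.4 -0.2 -0.4 -0.2 -0.1  0.4  0.6  0.6 -0.5]
jar [ 0.77384339 -0.25241057  0.085     ] carton [0.77745942 0.09654854 0.035     ] hammer [0.55631402 0.46455133 0.02      ] [0.66091546 0.47023948 0.03      ]
```

```bash
cat > sim.py <<'E'
import numpy as np
A=np.linspace(0,1.45,581)
# flap underside points rel. hinge, shut (mm)
s=np.deg2rad(28);P=[(-d*np.cos(s),-d*np.sin(s)-0) for d in range(20,179,3)]
p=np.array(P[-1]);
for k in range(28):
    th=-s+np.deg2rad(60)*(k+.5)/28;p=p+2*np.array([-np.cos(th),np.sin(th)]);P.append(tuple(p))
for k in range(11):
    p=p+2*np.array([-np.cos(th),np.sin(th)]);P.append(tuple(p))
P=np.array(P)
c,sn=np.cos(A)[:,None],np.sin(A)[:,None]
FX=80+P[:,0]*c+P[:,1]*sn; FZ=150-P[:,0]*sn+P[:,1]*c   # rotate so the front rises
def hit(x,z,L,blk=None,BL=150):
    t=np.array([np.sin(L),-np.cos(L)]);n=np.array([np.cos(L),np.sin(L)])
    u=(FX-x)*t[0]+(FZ-z)*t[1];v=(FX-x)*n[0]+(FZ-z)*n[1]
    h=((u<19)&(u>-47)&(abs(v)<9.5))|((u<=-47)&(u>-BL)&(abs(v)<37.5))|((u<=-BL)&(u>-350)&(abs(v)<45))
    if blk is not None: # block centre offset rel. TCP
        h|=(abs(FX-x-blk[0])<25)&(abs(FZ-z-blk[1])<40)
    return h
def track(way,a=0,blk=None,BL=150,pr=True):
    out=[]
    for w0,w1 in zip(way[:-1],way[1:]):
        n=60
        for f in np.linspace(0,1,n+1)[1:]:
            w=np.array(w0)+f*(np.array(w1)-w0);H=hit(w[0],w[1],np.deg2rad(w[2]),blk,BL);free=~H.any(1)
            i=int(round(a/1.45*580));j=i
            if free[i]:
                while j>0 and free[j-1]: j-=1
            else:
                while j<580 and not free[j]: j+=1
                if not free[j]: print("STUCK at",w.round(),"from a",a);return
            if abs(j-i)>40: print("  jump",A[i].round(2),A[j].round(2),"at",w.round())
            a=A[j]
        k=np.where(H[max(j-1,0)])[0]
        print(np.round(w1),"a=%.2f"%a,"contact idx",k[:1],"of",len(P), "at",(FX[j][k[:1]].round(),FZ[j][k[:1]].round()))
    return a
E
python3 - <<'E'
from sim import *
print(P[-1]+[80,150])
for L in(35,40):
  for BL in(120,200):
    print(L,BL);a=track([(-165,70,L),(-145,75,L),(-145,110,L),(-140,150,L),(-130,180,L),(-90,170,L),(-50,130,L),(0,72,L)],BL=BL)
    if a: track([(0,72,L),(0,145,L),(-60,150,L),(-120,160,L),(-220,160,L),(-260,160,L)],a,blk=(8,-26),BL=BL)
E
```

```text
[-147.71716764   80.546721  ]
35 120
[-145   75   35] a=0.10 contact idx [91] of 92 at (array([-154.]), array([104.]))
[-145  110   35] a=0.28 contact idx [91] of 92 at (array([-158.]), array([146.]))
[-140  150   35] a=0.47 contact idx [78] of 92 at (array([-141.]), array([168.]))
  jump 0.58 0.74 at [-133.  172.   35.]
[-130  180   35] a=0.77 contact idx [82] of 92 at (array([-127.]), array([242.]))
[-90 170  35] a=0.95 contact idx [63] of 92 at (array([-95.]), array([242.]))
[-50 130  35] a=1.05 contact idx [63] of 92 at (array([-85.]), array([259.]))
[ 0 72 35] a=1.09 contact idx [59] of 92 at (array([-76.]), array([259.]))
[  0 145  35] a=1.32 contact idx [55] of 92 at (array([-42.]), array([285.]))
[-60 150  35] a=1.05 contact idx [72] of 92 at (array([-92.]), array([275.]))
[-120  160   35] a=0.78 contact idx [70] of 92 at (array([-117.]), array([222.]))
  jump 0.39 0.0 at [-192.  160.   35.]
[-220  160   35] a=0.00 contact idx [] of 92 at (array([], dtype=float64), array([], dtype=float64))
[-260  160   35] a=0.00 contact idx [] of 92 at (array([], dtype=float64), array([], d
[... 2567 characters left out ...]
 40] a=0.92 contact idx [61] of 92 at (array([-94.]), array([234.]))
[-50 130  40] a=0.95 contact idx [61] of 92 at (array([-92.]), array([239.]))
[ 0 72 40] a=0.99 contact idx [67] of 92 at (array([-95.]), array([256.]))
[  0 145  40] a=1.21 contact idx [55] of 92 at (array([-56.]), array([271.]))
[-60 150  40] a=0.98 contact idx [62] of 92 at (array([-91.]), array([246.]))
[-120  160   40] a=0.76 contact idx [73] of 92 at (array([-122.]), array([221.]))
  jump 0.39 0.0 at [-192.  160.   40.]
[-220  160   40] a=0.00 contact idx [] of 92 at (array([], dtype=float64), array([], dtype=float64))
[-260  160   40] a=0.00 contact idx [] of 92 at (array([], dtype=float64), array([], dtype=float64))
```

```bash
python3 - <<'E'
from sim import *
import io,contextlib,itertools
def jumps(way):
    f=io.StringIO()
    with contextlib.redirect_stdout(f): a=track(way,BL=150)
    return a,f.getvalue()
import sim
src=open('sim.py').read().replace("abs(j-i)>40","abs(j-i)>18")
exec(src)
for L in(40,45,50,55,60):
  best=[]
  for x1,x2,z2,x3 in itertools.product((-150,-140,-130),(-165,-150,-140,-130,-120),(165,180,195,210),(-70,-90,-110)):
    w=[(-175,68,L),(x1,72,L),(x2,z2,L),(x3,z2,L)]
    f=io.StringIO()
    with contextlib.redirect_stdout(f): a=track(w)
    if a is not None: best.append((f.getvalue().count("jump"),-a,x1,x2,z2,x3))
  best.sort();print(L,best[:3])
E
```

```text
40 [(1, np.float64(-1.145), -150, -165, 210, -70), (1, np.float64(-1.145), -150, -150, 210, -70), (1, np.float64(-1.145), -150, -140, 210, -70)]
45 [(0, np.float64(-1.12), -150, -140, 210, -70), (0, np.float64(-1.12), -150, -130, 210, -70), (0, np.float64(-1.12), -140, -140, 210, -70)]
50 [(0, np.float64(-1.0925), -150, -165, 210, -70), (0, np.float64(-1.0925), -150, -150, 210, -70), (0, np.float64(-1.0925), -150, -140, 210, -70)]
55 [(0, np.float64(-1.0625), -150, -165, 210, -70), (0, np.float64(-1.0625), -150, -150, 210, -70), (0, np.float64(-1.0625), -150, -140, 210, -70)]
60 [(0, np.float64(-1.0325), -150, -165, 210, -70), (0, np.float64(-1.0325), -150, -150, 210, -70), (0, np.float64(-1.0325), -150, -140, 210, -70)]
```

```bash
cat >> h.py <<'E'
from cell import sensors
BOX=np.array([.5097,.2231,1.8699]);BRD=np.array([.5093,-.1821,1.3573])
def tool(L,yaw):
    L=np.deg2rad(L);x=np.array([np.cos(yaw),np.sin(yaw),0]);z=np.sin(L)*x+[0,0,-np.cos(L)];y=np.array([np.sin(yaw),-np.cos(yaw),0])
    return R.from_matrix(np.c_[np.cross(y,z),y,z])
def go(targets,frame=BOX,dy=-.001,yaw=1.78,R0=None,p0=None):
    """targets: (x mm,z mm,lean deg) in frame -> deltas from the present pose"""
    s=sensors.observe();p0=s["position"] if p0 is None else np.array(p0);R0=R.from_rotvec(s["ee_rot"]) if R0 is None else R0
    for x,z,L in targets:
        P=world(frame,(x/1000,dy,z/1000))[0];w=(tool(L,yaw)*R0.inv()).as_rotvec()/(np.pi/2)
        print((x,z,L),"->",np.round(np.r_[w,P-p0],3).tolist())
def where(frame=BOX,yaw=1.78):
    s=sensors.observe();c,n=np.cos(frame[2]),np.sin(frame[2]);d=s["position"][:2]-frame[:2]
    Rt=R.from_rotvec(s["ee_rot"]).as_matrix();z=Rt[:,2]
    x=np.array([np.cos(yaw),np.sin(yaw),0])
    print("t",s["clock"],"frame xyz mm",np.round(1000*np.array([d@[c,n],d@[-n,c],s["position"][2]]),1),"lean",np.rad2deg(np.arctan2(z@x,-z[2])).round(1),"ytool",Rt[:,1].round(3),"F",s["force"].round(1),"w",round(s["width"],3),"g",s["gripper_force"],"q",s["joints"].round(2))
E
python3 -c "
from h import *
where();go([(-250,200,45),(-230,120,45),(-230,120,50)])"
```

```text
t 0.1 frame xyz mm [-682.5  473.3  245. ] lean 0.1 ytool [ 0.414 -0.91  -0.001] F [-0.4 -0.5 -0.4] w 1.0 g 0.0 q [ 1.04  0.44  0.02  1.57 -0.01  1.13 -0.08]
(-250, 200, 45) -> [0.48, -0.243, 0.814, 0.326, 0.553, -0.045]
(-230, 120, 45) -> [0.48, -0.243, 0.814, 0.32, 0.572, -0.125]
(-230, 120, 50) -> [0.533, -0.27, 0.802, 0.32, 0.572, -0.125]
```

Request:
arm_command(deltas=[0.533, -0.27, 0.802, 0.326, 0.553, -0.045, 91, 0.533, -0.27, 0.802, 0.326, 0.553, -0.045, 91, 0.533, -0.27, 0.802, 0.326, 0.553, -0.045, 91, 0.533, -0.27, 0.802, 0.326, 0.553, -0.045, 91, 0.533, -0.27, 0.802, 0.326, 0.553, -0.045, 91, 0.533, -0.27, 0.802, 0.326, 0.553, -0.045, 91, 0.533, -0.27, 0.802, 0.326, 0.553, -0.045, 91, 0.533, -0.27, 0.802, 0.326, 0.553, -0.045, 91, 0.533, -0.27, 0.802, 0.326, 0.553, -0.045, 91, 0.533, -0.27, 0.802, 0.326, 0.553, -0.045, 91, 0.533, -0.27, 0.802, 0.326, 0.553, -0.045, 91, 0.533, -0.27, 0.802, 0.326, 0.553, -0.045, 91, 0.533, -0.27, 0.802, 0.326, 0.553, -0.045, 91, 0.533, -0.27, 0.802, 0.326, 0.553, -0.045, 91, 0.533, -0.27, 0.802, 0.326, 0.553, -0.045, 91, 0.533, -0.27, 0.802, 0.326, 0.553, -0.045, 91, 0.533, -0.27, 0.802, 0.326, 0.553, -0.045, 91, 0.533, -0.27, 0.802, 0.326, 0.553, -0.045, 91])

```text
clock: 1.9
position: [0.5846, -0.0175, 0.2006]
ee_rot: [-1.498, -1.842, -0.698]
force: [0.1, -0.5, 0.0]
width: 0.991
gripper_force: 0.0
```

```bash
python3 -c "
from h import *
where();go([(-215,100,50),(-185,68,50),(-142,70,50),(-140,120,50),(-140,210,50),(-70,210,50),(-30,130,44),(-10,90,38)])"
```

```text
t 1.9 frame xyz mm [-251.9   -0.7  200.6] lean 49.9 ytool [0.979 0.204 0.   ] F [ 0.1 -0.5  0. ] w 0.991 g 0.0 q [ 0.68  0.79 -0.57  1.5  -0.41  1.33  0.56]
(-215, 100, 50) -> [0.001, 0.0, 0.002, -0.011, 0.035, -0.101]
(-185, 68, 50) -> [0.001, 0.0, 0.002, -0.019, 0.064, -0.133]
(-142, 70, 50) -> [0.001, 0.0, 0.002, -0.032, 0.105, -0.131]
(-140, 120, 50) -> [0.001, 0.0, 0.002, -0.033, 0.107, -0.081]
(-140, 210, 50) -> [0.001, 0.0, 0.002, -0.033, 0.107, 0.009]
(-70, 210, 50) -> [0.001, 0.0, 0.002, -0.053, 0.174, 0.009]
(-30, 130, 44) -> [-0.065, -0.013, 0.002, -0.065, 0.212, -0.071]
(-10, 90, 38) -> [-0.13, -0.027, 0.002, -0.071, 0.231, -0.111]
```

Request:
arm_command(deltas=[0, 0, 0, -0.011, 0.035, -0.06, 91, 0, 0, 0, -0.011, 0.035, -0.101, 91, 0, 0, 0, -0.015, 0.05, -0.12, 91, 0, 0, 0, -0.019, 0.064, -0.133, 91, 0, 0, 0, -0.023, 0.075, -0.133, 91, 0, 0, 0, -0.026, 0.085, -0.132, 91, 0, 0, 0, -0.029, 0.095, -0.132, 91, 0, 0, 0, -0.032, 0.105, -0.131, 91, 0, 0, 0, -0.032, 0.105, -0.12, 91, 0, 0, 0, -0.033, 0.107, -0.11, 91, 0, 0, 0, -0.033, 0.107, -0.1, 91, 0, 0, 0, -0.033, 0.107, -0.081, 91, 0, 0, 0, -0.033, 0.107, -0.081, 91])

```text
clock: 3.2
position: [0.5556, 0.0861, 0.1214]
ee_rot: [-1.504, -1.851, -0.701]
force: [5.9, -15.7, -2.6]
width: 0.991
gripper_force: 7.3
```

```bash
python3 -c "
from h import *
where()
a=optics.get_image('side')[120:300,270:470];cv2.imwrite('pics/s1.png',cv2.resize(a,None,fx=3,fy=3))"
```

```text
t 3.2 frame xyz mm [-144.4   -3.5  121.4] lean 49.5 ytool [0.98  0.201 0.008] F [  5.9 -15.7  -2.6] w 0.991 g 7.301097087647577 q [ 0.59  0.82 -0.62  1.72 -0.45  1.03  0.59]
```

View pics/s1.png

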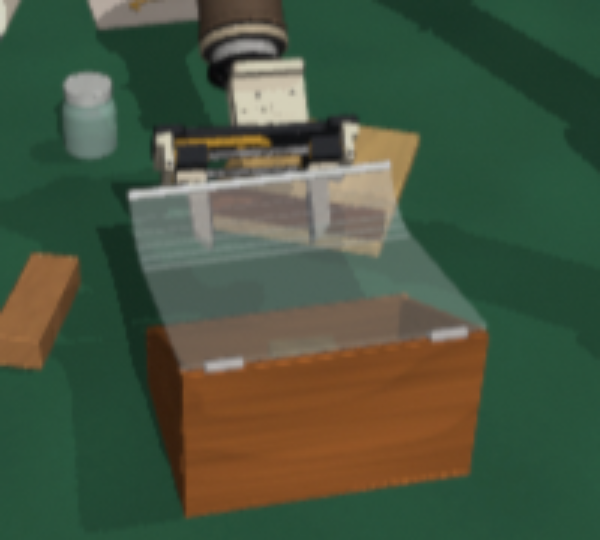

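The flap is up on the fingers (bead at about (260,180) in the crop), but its bead is pressed against the gripper body at roughly 16 N. I'll re-simulate with a margin for the bead before going on.

```bash
sed -i 's/abs(j-i)>40/abs(j-i)>18/; s/u<=-47)&(u>-BL)&(abs(v)<37.5)/u<=-43)\&(u>-BL)\&(abs(v)<42)/' sim.py; python3 - <<'E'
from sim import *
for L in (50,55,60):
  for xs in (-150,-160,-168):
    print(L,xs);track([(-185,68,L),(xs,70,L),(xs,120,L),(xs,170,L),(xs,215,L),(xs+35,215,L),(-70,215,L),(-30,130,L-8),(-10,90,L-14),(3,72,38)])
E
```

```text
50 -150
[-150   70   50] a=0.00 contact idx [] of 92 at (array([], dtype=float64), array([], dtype=float64))
[-150  120   50] a=0.27 contact idx [76] of 92 at (array([-137.]), array([122.]))
[-150  170   50] a=0.51 contact idx [71] of 92 at (array([-131.]), array([166.]))
[-150  215   50] a=0.68 contact idx [76] of 92 at (array([-130.]), array([211.]))
[-115  215   50] a=0.86 contact idx [90] of 92 at (array([-121.]), array([275.]))
[-70 215  50] a=1.14 contact idx [65] of 92 at (array([-77.]), array([276.]))
[-30 130  42] a=1.03 contact idx [58] of 92 at (array([-80.]), array([249.]))
[-10  90  36] a=1.08 contact idx [59] of 92 at (array([-76.]), array([258.]))
[ 3 72 38] a=1.05 contact idx [60] of 92 at (array([-81.]), array([254.]))
50 -160
[-160   70   50] a=0.00 contact idx [] of 92 at (array([], dtype=float64), array([], dtype=float64))
[-160  120   50] a=0.22 contact idx [79] of 92 at (array([-140.]), array([116.]))
[-160  170   50] a=0.46 contact idx [77] of 92 at (array([-140.]), array([165.]))
[-160  215   50] a=0.62 contact idx [83] of 92 at (array([-139.]), array([211.]))
[... 4911 characters left out ...]
] of 92 at (array([], dtype=float64), array([], dtype=float64))
[-168  120   60] a=0.20 contact idx [85] of 92 at (array([-148.]), array([120.]))
[-168  170   60] a=0.43 contact idx [84] of 92 at (array([-148.]), array([170.]))
[-168  215   60] a=0.58 contact idx [90] of 92 at (array([-148.]), array([214.]))
[-133  215   60] a=0.78 contact idx [66] of 92 at (array([-112.]), array([214.]))
[-70 215  60] a=1.07 contact idx [69] of 92 at (array([-87.]), array([274.]))
[-30 130  52] a=0.92 contact idx [55] of 92 at (array([-85.]), array([227.]))
[-10  90  46] a=0.92 contact idx [58] of 92 at (array([-90.]), array([230.]))
[ 3 72 38] a=1.05 contact idx [60] of 92 at (array([-81.]), array([254.]))
```

```bash
python3 -c "
from h import *
go([(-160,120,55),(-160,170,55),(-157,215,55),(-145,222,55),(-110,222,55)],p0=[.5516,.0895,.1196],R0=tool(50,1.78))"
```

```text
(-160, 120, 55) -> [0.054, 0.012, -0.0, 0.006, -0.019, 0.0]
(-160, 170, 55) -> [0.054, 0.012, -0.0, 0.006, -0.019, 0.05]
(-157, 215, 55) -> [0.054, 0.012, -0.0, 0.005, -0.016, 0.095]
(-145, 222, 55) -> [0.054, 0.012, -0.0, 0.002, -0.005, 0.102]
(-110, 222, 55) -> [0.054, 0.012, -0.0, -0.009, 0.029, 0.102]
```

Request:
arm_command(deltas=[0, 0, 0, 0.003, -0.01, 0, 91, 0.027, 0.006, 0, 0.006, -0.019, 0, 91, 0.054, 0.012, 0, 0.006, -0.019, 0, 91, 0.054, 0.012, 0, 0.006, -0.019, 0.02, 91, 0.054, 0.012, 0, 0.006, -0.019, 0.035, 91, 0.054, 0.012, 0, 0.006, -0.019, 0.05, 91, 0.054, 0.012, 0, 0.006, -0.018, 0.065, 91, 0.054, 0.012, 0, 0.005, -0.017, 0.08, 91, 0.054, 0.012, 0, 0.005, -0.016, 0.095, 91, 0.054, 0.012, 0, 0.004, -0.012, 0.1, 91, 0.054, 0.012, 0, 0.002, -0.005, 0.102, 91, 0.054, 0.012, 0, 0.002, -0.005, 0.102, 91])

```text
clock: 4.45
position: [0.5539, 0.0864, 0.2227]
ee_rot: [-1.442, -1.779, -0.751]
force: [2.5, -3.4, -2.1]
width: 0.992
gripper_force: 2.2
```

```bash
python3 -c "
from h import *
where()
a=optics.get_image('side')[100:300,270:470];cv2.imwrite('pics/s2.png',cv2.resize(a,None,fx=3,fy=3))
go([(-115,222,55),(-70,215,55),(-30,130,48),(-12,95,42),(-12,95,38),(3,72,38)],p0=[.5536,.0845,.2216],R0=tool(55,1.78))"
```

```text
t 4.45 frame xyz mm [-143.7   -2.   222.7] lean 54.9 ytool [0.979 0.206 0.001] F [ 2.5 -3.4 -2.1] w 0.992 g 2.232745641376823 q [ 0.65  0.74 -0.67  1.65 -0.52  1.21  0.53]
(-115, 222, 55) -> [0.0, 0.0, 0.0, -0.009, 0.029, 0.0]
(-70, 215, 55) -> [0.0, 0.0, 0.0, -0.022, 0.072, -0.007]
(-30, 130, 48) -> [-0.076, -0.016, 0.0, -0.034, 0.11, -0.092]
(-12, 95, 42) -> [-0.141, -0.03, 0.0, -0.039, 0.127, -0.127]
(-12, 95, 38) -> [-0.185, -0.039, 0.0, -0.039, 0.127, -0.127]
(3, 72, 38) -> [-0.185, -0.039, 0.0, -0.044, 0.142, -0.15]
```

View pics/s2.png

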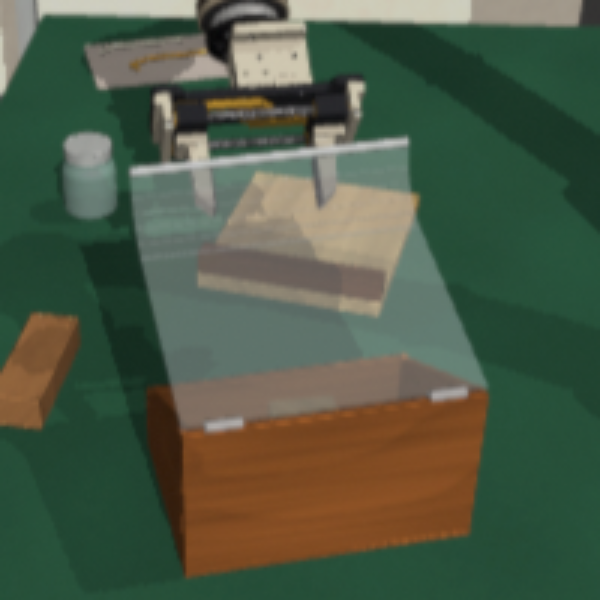

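The flap is up at about 0.7 rad on the fingertips with low force, and the bead (130–410, 155) sits over the fingers, short of the body. Next I go rearward under it.

Request:
arm_command(deltas=[0, 0, 0, -0.003, 0.01, 0.004, 91, 0, 0, 0, -0.006, 0.02, 0.008, 91, 0, 0, 0, -0.009, 0.029, 0.01, 91, 0, 0, 0, -0.012, 0.039, 0.01, 91, 0, 0, 0, -0.015, 0.05, 0.008, 91, 0, 0, 0, -0.018, 0.06, 0.004, 91, 0, 0, 0, -0.018, 0.06, 0.004, 91])

```text
clock: 5.2
position: [0.5346, 0.1475, 0.2258]
ee_rot: [-1.439, -1.777, -0.749]
force: [1.5, -3.9, -1.4]
width: 0.995
gripper_force: 0.0
```

```bash
python3 -c "
from h import *
where()
a=optics.get_image('side')[80:300,270:470];cv2.imwrite('pics/s3.png',cv2.resize(a,None,fx=2.7,fy=2.7))
go([(-70,215,55),(-50,180,52),(-30,130,48),(-12,95,42),(-12,95,38),(3,72,38)],p0=[.5356,.1445,.2256],R0=tool(55,1.78))"
```

```text
t 5.2 frame xyz mm [-79.6  -1.5 225.8] lean 55.0 ytool [ 0.978  0.208 -0.001] F [ 1.5 -3.9 -1.4] w 0.995 g 0.0 q [ 0.6   0.7  -0.71  1.74 -0.57  1.12  0.51]
(-70, 215, 55) -> [0.0, 0.0, 0.0, -0.004, 0.012, -0.011]
(-50, 180, 52) -> [-0.033, -0.007, 0.0, -0.01, 0.031, -0.046]
(-30, 130, 48) -> [-0.076, -0.016, 0.0, -0.016, 0.05, -0.096]
(-12, 95, 42) -> [-0.141, -0.03, 0.0, -0.021, 0.067, -0.131]
(-12, 95, 38) -> [-0.185, -0.039, 0.0, -0.021, 0.067, -0.131]
(3, 72, 38) -> [-0.185, -0.039, 0.0, -0.026, 0.082, -0.154]
```

View pics/s3.png

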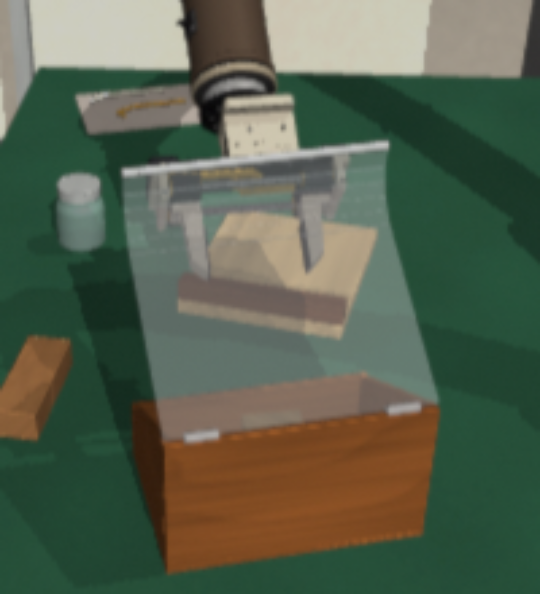

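The bead (at about (255,158)) has passed behind the gripper body, so the flap rests on the hand. I continue down to the block.

Request:
arm_command(deltas=[0, 0, 0, -0.004, 0.012, -0.011, 91, -0.016, -0.003, 0, -0.007, 0.021, -0.028, 91, -0.033, -0.007, 0, -0.01, 0.031, -0.046, 91, -0.05, -0.01, 0, -0.013, 0.04, -0.07, 91, -0.076, -0.016, 0, -0.016, 0.05, -0.096, 91, -0.11, -0.023, 0, -0.019, 0.058, -0.115, 91, -0.141, -0.03, 0, -0.02, 0.065, -0.131, 91, -0.185, -0.039, 0, -0.02, 0.065, -0.131, 91, -0.185, -0.039, 0, -0.022, 0.072, -0.142, 91, -0.185, -0.039, 0, -0.025, 0.08, -0.153, 91, -0.185, -0.039, 0, -0.025, 0.08, -0.153, 91])

```text
clock: 6.35
position: [0.5091, 0.2266, 0.0713]
ee_rot: [-1.619, -1.994, -0.554]
force: [-0.6, -0.0, 0.1]
width: 0.993
gripper_force: 0.0
```

```bash
python3 -c "
from h import *
where()
a=optics.get_image('top')[150:330,200:400];cv2.imwrite('pics/t4.png',cv2.resize(a,None,fx=3,fy=3))"
```

```text
t 6.35 frame xyz mm [ 3.5 -0.4 71.3] lean 38.1 ytool [ 0.978  0.207 -0.004] F [-0.6 -0.   0.1] w 0.993 g 0.0 q [ 0.29  0.73 -0.59  1.93 -0.47  0.66  0.42]
```

View pics/t4.png

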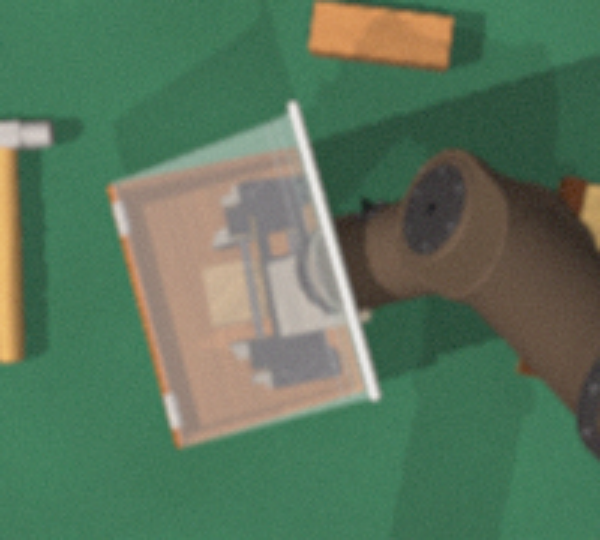

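The hand straddles the block (block top at about (228,293) in the crop, fingers either side), with the flap resting on the wrist. Close the fingers.

Request:
arm_command(deltas=[0, 0, 0, 0, 0, 0, 40, 0, 0, 0, 0, 0, 0, 40, 0, 0, 0, 0, 0, 0, 40, 0, 0, 0, 0, 0, 0, 40, 0, 0, 0, 0, 0, 0, 40, 0, 0, 0, 0, 0, 0, 40, 0, 0, 0, 0, 0, 0, 40, 0, 0, 0, 0, 0, 0, 40, 0, 0, 0, 0, 0, 0, 40, 0, 0, 0, 0, 0, 0, 40, 0, 0, 0, 0, 0, 0, 40, 0, 0, 0, 0, 0, 0, 40], force=35)

```text
clock: 7.6
position: [0.511, 0.2258, 0.0729]
ee_rot: [-1.621, -1.997, -0.557]
force: [-1.0, -4.2, 5.6]
width: 0.607
gripper_force: 34.9
```

```bash
python3 -c "
from h import *
from sim import track
where()
track([(3,72,38),(3,150,38),(-60,155,38),(-130,165,38),(-200,175,38),(-290,180,38)],1.0,blk=(5,-26))
go([(3,150,38),(-60,155,38),(-130,165,38),(-200,175,38),(-290,180,38)],R0=tool(38,1.78))"
```

```text
t 7.6 frame xyz mm [ 2.2 -2.  72.9] lean 37.9 ytool [0.979 0.206 0.   ] F [-1.  -4.2  5.6] w 0.607 g 34.86137039260939 q [ 0.29  0.73 -0.59  1.92 -0.47  0.66  0.42]
  jump 1.0 1.05 at [ 3. 73. 38.]
[  3 150  38] a=1.29 contact idx [53] of 92 at (array([-43.]), array([278.]))
[-60 155  38] a=1.04 contact idx [59] of 92 at (array([-81.]), array([251.]))
[-130  165   38] a=0.76 contact idx [75] of 92 at (array([-124.]), array([225.]))
  jump 0.38 0.0 at [-188.  173.   38.]
[-200  175   38] a=0.00 contact idx [] of 92 at (array([], dtype=float64), array([], dtype=float64))
[-290  180   38] a=0.00 contact idx [] of 92 at (array([], dtype=float64), array([], dtype=float64))
(3, 150, 38) -> [0.0, 0.0, 0.0, -0.001, 0.0, 0.077]
(-60, 155, 38) -> [0.0, 0.0, 0.0, 0.017, -0.06, 0.082]
(-130, 165, 38) -> [0.0, 0.0, 0.0, 0.038, -0.127, 0.092]
(-200, 175, 38) -> [0.0, 0.0, 0.0, 0.059, -0.194, 0.102]
(-290, 180, 38) -> [0.0, 0.0, 0.0, 0.085, -0.28, 0.107]
```

Request:
arm_command(deltas=[0, 0, 0, 0, 0, 0.015, 40, 0, 0, 0, 0, 0, 0.035, 40, 0, 0, 0, 0, 0, 0.055, 40, 0, 0, 0, 0, 0, 0.077, 40, 0, 0, 0, 0.005, -0.018, 0.08, 40, 0, 0, 0, 0.011, -0.039, 0.082, 40, 0, 0, 0, 0.017, -0.06, 0.085, 40, 0, 0, 0, 0.024, -0.082, 0.088, 40, 0, 0, 0, 0.031, -0.104, 0.09, 40, 0, 0, 0, 0.038, -0.127, 0.092, 40, 0, 0, 0, 0.045, -0.15, 0.095, 40, 0, 0, 0, 0.052, -0.172, 0.098, 40, 0, 0, 0, 0.059, -0.194, 0.102, 40, 0, 0, 0, 0.065, -0.22, 0.104, 40, 0, 0, 0, 0.075, -0.25, 0.107, 40, 0, 0, 0, 0.085, -0.28, 0.107, 40, 0, 0, 0, 0.085, -0.28, 0.107, 40, 0, 0, 0, 0.085, -0.28, 0.107, 40])

```text
clock: 9.4
position: [0.5958, -0.0532, 0.1805]
ee_rot: [-1.619, -1.997, -0.558]
force: [0.4, 0.2, -2.1]
width: 0.606
gripper_force: 34.9
```

```bash
python3 -c "
from h import *
where();where(BRD,BRD[2])
cv2.imwrite('pics/s5.png',cv2.resize(optics.get_image('side')[30:300,240:480],None,fx=2.2,fy=2.2))"
```

```text
t 9.4 frame xyz mm [-289.4   -0.8  180.5] lean 38.0 ytool [0.978 0.206 0.   ] F [ 0.4  0.2 -2.1] w 0.606 g 34.92803488858044 q [ 0.59  0.72 -0.46  1.5  -0.32  1.27  0.54]
t 9.4 frame xyz mm [144.3 -57.2 180.5] lean 35.5 ytool [0.978 0.206 0.   ] F [ 0.4  0.2 -2.1] w 0.606 g 34.92803488858044 q [ 0.59  0.72 -0.46  1.5  -0.32  1.27  0.54]
```

View pics/s5.png

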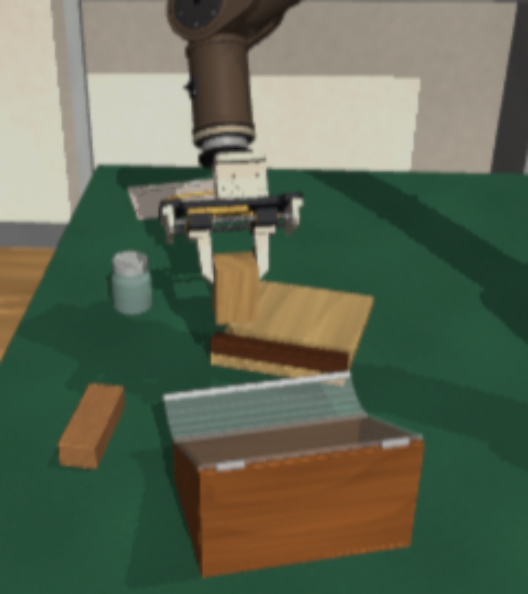

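The block hangs upright and gripped at about (235,285), its plain side toward the camera, and the flap is shut. Next I carry it over the board and tip it in the hand toward the fence.

```bash
python3 -c "
from h import *
go([(60,180,38),(60,180,-42)],frame=BRD,dy=0,yaw=BRD[2])"
```

```text
(60, 180, 38) -> [-0.0, 0.0, -0.269, -0.073, -0.071, -0.001]
(60, 180, -42) -> [-0.895, 0.002, -0.224, -0.073, -0.071, -0.001]
```

Request:
arm_command(deltas=[-0.895, 0.002, -0.224, -0.073, -0.071, 0.02, 40, -0.895, 0.002, -0.224, -0.073, -0.071, 0.02, 40, -0.895, 0.002, -0.224, -0.073, -0.071, 0.02, 40, -0.895, 0.002, -0.224, -0.073, -0.071, 0.02, 40, -0.895, 0.002, -0.224, -0.073, -0.071, 0.02, 40, -0.895, 0.002, -0.224, -0.073, -0.071, 0.02, 40, -0.895, 0.002, -0.224, -0.073, -0.071, 0.02, 40, -0.895, 0.002, -0.224, -0.073, -0.071, 0.02, 40, -0.895, 0.002, -0.224, -0.073, -0.071, 0.02, 40, -0.895, 0.002, -0.224, -0.073, -0.071, 0.02, 40, -0.895, 0.002, -0.224, -0.073, -0.071, 0.02, 40, -0.895, 0.002, -0.224, -0.073, -0.071, 0.02, 40, -0.895, 0.002, -0.224, -0.073, -0.071, 0.02, 40, -0.895, 0.002, -0.224, -0.073, -0.071, 0.02, 40, -0.895, 0.002, -0.224, -0.073, -0.071, 0.02, 40])

```text
clock: 10.95
position: [0.5225, -0.126, 0.2004]
ee_rot: [2.007, 1.612, -0.768]
force: [0.3, -0.3, -2.2]
width: 0.611
gripper_force: 34.9
```

```bash
python3 -c "
from h import *
where(BRD,BRD[2])
cv2.imwrite('pics/s6.png',cv2.resize(optics.get_image('side')[30:230,260:480],None,fx=2.7,fy=2.7))
go([(60,110,-42),(60,70,-42),(60,62,-42)],frame=BRD,dy=0,yaw=BRD[2])"
```

```text
t 10.95 frame xyz mm [ 57.6  -1.  200.4] lean -42.0 ytool [ 0.977 -0.215  0.003] F [ 0.3 -0.3 -2.2] w 0.611 g 34.927912544226274 q [-0.24  0.51 -0.04  1.83  0.68  1.29 -0.86]
(60, 110, -42) -> [0.001, 0.002, 0.002, -0.001, 0.002, -0.09]
(60, 70, -42) -> [0.001, 0.002, 0.002, -0.001, 0.002, -0.13]
(60, 62, -42) -> [0.001, 0.002, 0.002, -0.001, 0.002, -0.138]
```

View pics/s6.png

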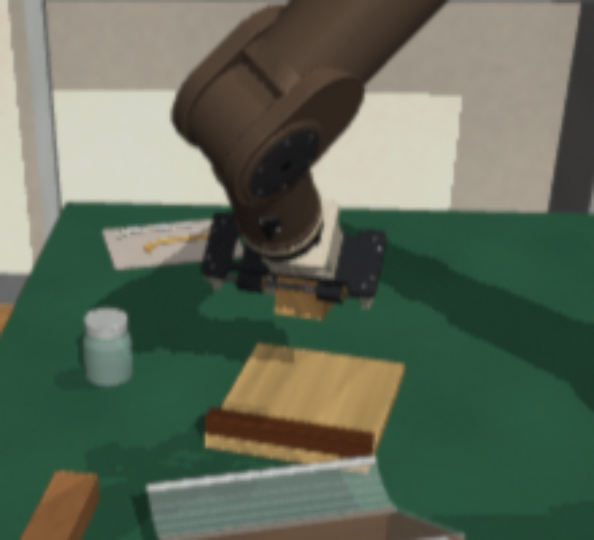

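The tilted hand reached the pose and the block (about (300,300)) is tipped with its top toward the fence. Now lower it.

Request:
arm_command(deltas=[0, 0, 0, 0, 0.002, -0.04, 40, 0, 0, 0, 0, 0.002, -0.08, 40, 0, 0, 0, 0, 0.002, -0.11, 40, 0, 0, 0, 0, 0.002, -0.125, 40, 0, 0, 0, 0, 0.002, -0.132, 40, 0, 0, 0, 0, 0.002, -0.136, 40, 0, 0, 0, 0, 0.002, -0.138, 40, 0, 0, 0, 0, 0.002, -0.138, 40])

```text
clock: 11.8
position: [0.5232, -0.1229, 0.0625]
ee_rot: [2.005, 1.613, -0.768]
force: [0.1, -0.1, -2.2]
width: 0.607
gripper_force: 34.9
```

Request:
arm_command(deltas=[0, 0, 0, 0, 0, -0.002, 40, 0, 0, 0, 0, 0, -0.003, 40, 0, 0, 0, 0, 0, -0.004, 40, 0, 0, 0, 0, 0, -0.004, 40])

```text
clock: 12.2
position: [0.5235, -0.1219, 0.0592]
ee_rot: [2.004, 1.613, -0.767]
force: [-1.6, 8.4, 11.4]
width: 0.608
gripper_force: 35.0
```

Request:
arm_command(deltas=[0, 0, 0, 0, 0, 0.002, 91, 0, 0, 0, 0, 0, 0.002, 91, 0, 0, 0, 0, 0, 0.002, 91, 0, 0, 0, 0, 0, 0.002, 91, 0, 0, 0, 0, 0, 0.002, 91, 0, 0, 0, 0, 0, 0.002, 91, 0, 0, 0, 0, 0, 0.002, 91, 0, 0, 0, 0, 0, 0.002, 91, 0, 0, 0, 0.01, 0.03, 0.04, 91, 0, 0, 0, 0.01, 0.05, 0.08, 91, 0, 0, 0, 0, 0.05, 0.12, 91, 0, 0, 0, 0, 0.05, 0.15, 91, 0, 0, 0, 0, 0.05, 0.15, 91])

```text
clock: 13.5
position: [0.5242, -0.0725, 0.2115]
ee_rot: [2.006, 1.611, -0.761]
force: [1.3, -0.9, -0.3]
width: 0.989
gripper_force: 0.0
```

```bash
python3 -c "
from h import *
where(BRD,BRD[2])
t=cv2.resize(optics.get_image('top')[180:320,350:490],None,fx=2.8,fy=2.8,interpolation=2);s=cv2.resize(optics.get_image('side')[100:240,310:450],None,fx=2.8,fy=2.8,interpolation=2)
cv2.imwrite('pics/b7.png',np.hstack([t,s]))
go([(-60,150,0),(-60,90,0),(-60,45,0),(-20,45,0),(6,45,0)],frame=BRD,dy=0,yaw=BRD[2])"
```

```text
t 13.5 frame xyz mm [110.2   8.7 211.5] lean -41.9 ytool [ 0.977 -0.213  0.008] F [ 1.3 -0.9 -0.3] w 0.989 g 0.0 q [-0.31  0.51 -0.07  1.79  0.64  1.36 -0.9 ]
(-60, 150, 0) -> [0.457, -0.097, 0.001, -0.026, -0.168, -0.058]
(-60, 90, 0) -> [0.457, -0.097, 0.001, -0.026, -0.168, -0.118]
(-60, 45, 0) -> [0.457, -0.097, 0.001, -0.026, -0.168, -0.163]
(-20, 45, 0) -> [0.457, -0.097, 0.001, -0.018, -0.129, -0.163]
(6, 45, 0) -> [0.457, -0.097, 0.001, -0.012, -0.103, -0.163]
```

View pics/b7.png

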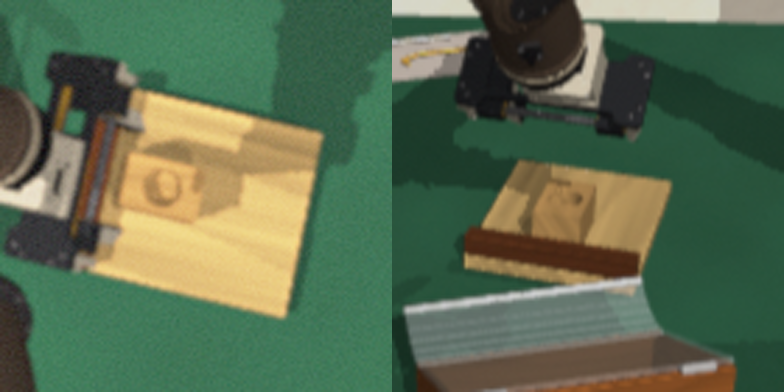

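```bash
python3 -c "
from h import *
T=lambda L:[(350+a/2.8-.3,180+b/2.8-.3) for a,b in L]
p=fit([('top',[(40,-28,68),(-40,-28,68),(-40,28,68),(40,28,68)],T([(124,150),(205,166),(196,222),(120,205)]))],[.52,-.16,1.36])
c,s=np.cos(BRD[2]),np.sin(BRD[2]);d=p[:2]-BRD[:2];print(d@[c,s],d@[-s,c],p[2]-BRD[2])"
```

```text
[ 0.5196 -0.1404  1.4036] res px [ 1.4  0.6 -0.2  0.1 -0.2 -0.8 -0.5  0.1]
0.04292874075673842 -0.0012682545817193536 0.04632443711541523
```

The block lies hollow-up at about (160,187) in the top crop, flat and about 12 mm short of the fence. I'll push it with closed fingers.

Request:
arm_command(deltas=[0.457, -0.097, 0, -0.026, -0.168, -0.02, 0, 0.457, -0.097, 0, -0.026, -0.168, -0.02, 0, 0.457, -0.097, 0, -0.026, -0.168, -0.02, 0, 0.457, -0.097, 0, -0.026, -0.168, -0.02, 0, 0.457, -0.097, 0, -0.026, -0.168, -0.04, 0, 0.457, -0.097, 0, -0.026, -0.168, -0.058, 0, 0.457, -0.097, 0, -0.026, -0.168, -0.09, 0, 0.457, -0.097, 0, -0.026, -0.168, -0.118, 0, 0.457, -0.097, 0, -0.026, -0.168, -0.145, 0, 0.457, -0.097, 0, -0.026, -0.168, -0.163, 0, 0.457, -0.097, 0, -0.026, -0.168, -0.163, 0, 0.457, -0.097, 0, -0.022, -0.149, -0.163, 0, 0.457, -0.097, 0, -0.018, -0.129, -0.163, 0, 0.457, -0.097, 0, -0.018, -0.129, -0.163, 0])

```text
clock: 15.0
position: [0.5055, -0.1988, 0.045]
ee_rot: [-2.441, -1.974, 0.001]
force: [-0.2, -0.4, -0.4]
width: -0.002
gripper_force: 0.0
```

```bash
python3 -c "
from h import *
where(BRD,BRD[2])
go([(-10,45,0),(0,45,0),(6,45,0)],frame=BRD,dy=-.001,yaw=BRD[2])"
```

```text
t 15.0 frame xyz mm [-17.1   0.1  45. ] lean 0.1 ytool [ 0.978 -0.209 -0.002] F [-0.2 -0.4 -0.4] w -0.002 g 0.0 q [ 0.39  0.56 -0.15  1.96  0.13  0.63 -0.06]
(-10, 45, 0) -> [-0.001, -0.001, -0.002, 0.003, 0.007, -0.0]
(0, 45, 0) -> [-0.001, -0.001, -0.002, 0.005, 0.016, -0.0]
(6, 45, 0) -> [-0.001, -0.001, -0.002, 0.006, 0.022, -0.0]
```

Request:
arm_command(deltas=[0, 0, 0, 0.002, 0.005, 0, 0, 0, 0, 0, 0.003, 0.009, 0, 0, 0, 0, 0, 0.004, 0.012, 0, 0, 0, 0, 0, 0.005, 0.015, 0, 0, 0, 0, 0, 0.005, 0.018, 0, 0, 0, 0, 0, 0.006, 0.02, 0, 0, 0, 0, 0, 0.006, 0.022, 0, 0, 0, 0, 0, 0.006, 0.022, 0, 0])

```text
clock: 15.8
position: [0.5109, -0.1797, 0.0448]
ee_rot: [-2.445, -1.971, 0.003]
force: [0.6, -1.3, 0.9]
width: 0.003
gripper_force: 0.7
```

Request:
arm_command(deltas=[0, 0, 0, 0.001, 0.003, 0, 0, 0, 0, 0, 0.001, 0.005, 0, 0, 0, 0, 0, 0.001, 0.006, 0, 0, 0, 0, 0, 0.001, 0.006, 0, 0])

```text
clock: 16.2
position: [0.5109, -0.1795, 0.0451]
ee_rot: [2.449, 1.964, -0.009]
force: [-2.7, -19.6, 4.7]
width: 0.008
gripper_force: 9.6
```

Firm contact at 20 N with no further motion, so it should be against the fence. I back off, rise and check.

Request:
arm_command(deltas=[0, 0, 0, -0.001, -0.005, 0, 0, 0, 0, 0, -0.005, -0.025, 0, 0, 0, 0, 0, -0.01, -0.05, 0, 0, 0, 0, 0, -0.01, -0.05, 0.04, 0, 0, 0, 0, -0.01, -0.08, 0.09, 0, 0, 0, 0, -0.02, -0.12, 0.14, 0, 0, 0, 0, -0.02, -0.17, 0.19, 0, 0, 0, 0, -0.02, -0.22, 0.2, 0, 0, 0, 0, -0.02, -0.25, 0.2, 0, 0, 0, 0, -0.02, -0.25, 0.2, 0])

```text
clock: 17.2
position: [0.4905, -0.4293, 0.2463]
ee_rot: [2.449, 1.964, -0.005]
force: [0.3, -0.2, -0.1]
width: 0.003
gripper_force: 0.0
```

```bash
python3 -c "
from h import *
where(BRD,BRD[2])
I=optics.get_image('top');J=optics.get_image('side')
t=cv2.resize(I[180:320,350:490],None,fx=2.8,fy=2.8,interpolation=2);s=cv2.resize(J[100:240,310:450],None,fx=2.8,fy=2.8,interpolation=2)
cv2.imwrite('pics/b8.png',np.hstack([t,s]))"
```

```text
t 17.2 frame xyz mm [-245.5  -34.   246.3] lean -0.2 ytool [ 0.976 -0.217 -0.   ] F [ 0.3 -0.2 -0.1] w 0.003 g 0.0 q [ 0.71  0.48 -0.12  1.49  0.07  1.17  0.36]
```

View pics/b8.png

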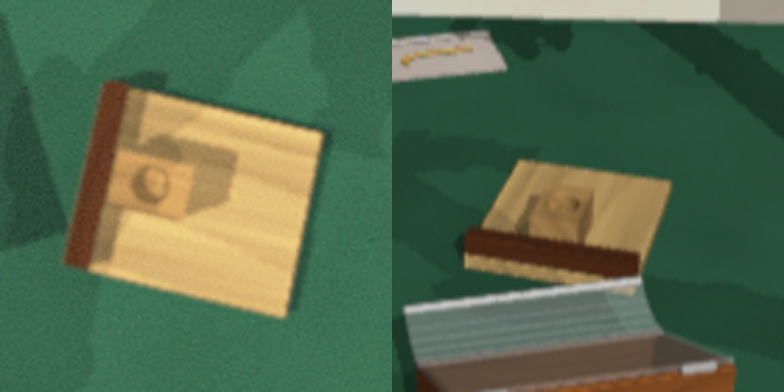

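The block sits at the fence ((150,182) in the top crop), hollow up, with the flap shut. One numeric check.

```bash
python3 -c "
from h import *
T=lambda L:[(350+a/2.8-.3,180+b/2.8-.3) for a,b in L]
p=fit([('top',[(40,-28,68),(-40,-28,68),(-40,28,68),(40,28,68)],T([(116,149),(194,166),(185,219),(107,203)]))],[.52,-.16,1.36])
c,s=np.cos(BRD[2]),np.sin(BRD[2]);d=p[:2]-BRD[:2];print(d@[c,s],d@[-s,c],p[2]-BRD[2])
I=cv2.imread('pics/b8.png')[:,:392];g=cv2.cvtColor(I,6).astype(float);
# far end edge: strongest fall of brightness per row, against the board's right edge and fence edge
def edge(rows,lo,hi,red=False):
    k=cv2.GaussianBlur(I[:,:,2].astype(float),(9,9),2);dx=np.abs(np.gradient(k,axis=1))
    xs=[lo(r)+np.argmax(dx[r,lo(r):hi(r)]) for r in rows];return np.polyfit(rows,xs,1)
f=edge(range(225,255),lambda r:int(75+(265-r)*.23),lambda r:int(115+(265-r)*.23))
e=edge(range(172,214),lambda r:178,lambda r:204)
b=edge(range(140,305),lambda r:int(275+(310-r)*.22),lambda r:int(305+(310-r)*.22))
print('fence',f,'end',e,'board edge',b,'deg end-board',np.rad2deg(np.arctan(e[0])-np.arctan(b[0])))"
```

```text
[ 0.5209 -0.129   1.3895] res px [ 0.5  0.3 -0.2 -0.2 -0.4 -0.1  0.1  0. ]
0.05438279265817408 -5.5750476762946545e-05 0.032194487267599214
fence [ -0.25183537 175.71457175] end [-2.24455068e-01  2.32159982e+02] board edge [-2.05369594e-01  3.50210232e+02] deg end-board -1.0452153464746858
```

```bash
python3 -c "
from cell import arm
print(arm.sign_off())"
```

```text
the job is handed in; nothing more can be done
None
```

The job is handed in: by the last pictures the block lies hollow-up, flush against the fence and released, the flap is shut, and the jar, hammer and carton were not touched; no verdict was returned.

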